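Zero the bench gauge under its dust cover

TASK

Zero the bench gauge: lift the small setting ring off the control box, where it blocks the dust cover, and set it down flat and wholly on the round plate of the measuring stage. With the ring released there, slide the dust cover fully open, press the larger button all the way down and let it come up, and slide the cover fully shut again, leaving the ring on the plate. Never press the small button, and leave the bottle, the yellow plug and the other two rings undisturbed.

Things in the scene. Friction and masses are not known exactly. Their poses are not given: they have to be found in the camera images.
- control_box: Fixed grey box, 112 (x) x 226 (y) x 30 mm; origin: centre of underside. x across, y along it (the cover's opening way). Flat deck at z = 30 mm, guide rails 6 mm high at x = +/-50 mm, end stop 12 mm high at the +y end. The hood covers the -y half; the +y half is bare deck, where the small ring starts. Buttons at y = -62 mm: larger one at x = -19 mm, small one at x = +27 mm.
- cover (a joint): Sliding dust cover: aluminium hood, 88 mm wide (box x), 100 mm long (box y), 28 mm high on the deck, over both buttons when shut. Value in m: 0 fully shut, grows along the box's +y to 0.106 fully open. Starts within 7 mm of shut, stays where left, slides with about 2 N. When shut its centre is at box y = -54 mm. While the ring is on the deck it cannot open.
- cover_grip (a point): Middle of the top of the black upright grip tab on the hood, which rides with the hood. The tab is 36 mm wide across the box (x), 12 mm thick along the slide (y) and 32 mm high; its top is 90 mm above the worktop, the hood's top 58 mm.
- zero_button (a joint): Travel of the larger spring button in m: 0 up, 0.006 fully down (about 5 N), it springs back. It counts as pressed beyond 0.0045.
- zero_button_top (a point): Centre of the top face of the larger push button: round, grey, 28 mm diameter, pressed straight down. Covered by the hood until it is slid open.
- small_button (a joint): Travel of the small spring button (14 mm diameter, 46 mm from the larger one across the box) in m: 0 up, 0.005 fully down. Not to be pressed.
- master_ring: The small setting ring: plain steel ring, 42 mm outside diameter, 16 mm high, about 0.16 kg, origin at the centre of its underside, z its axis. It lies flat on the bare deck of the control box at the start, the hood's edge close to it, so there is finger room mainly across the box (along box x).
- stage: Fixed grey measuring stage: base 150 (x, -55 to +95 mm) x 90 (y) x 14 mm, origin on the underside. Round steel plate, 60 mm diameter, centred at x = -15 mm, top at 22 mm. At x = +70 mm an upright column 18 mm thick, 124 mm high, with a clamp block (x from 56 mm, z 89 to 111 mm) and a probe arm pointing away (+x) to x = 112 mm; nothing overhangs the plate.
- plate_top (a point): Centre of the top of the stage's round plate, 22 mm above the worktop, axes as the stage's.
- mid_clamp (a point): Foot of the big clamp station in the middle of the worktop, between control box and stage (never moves): base plate about 120 x 120 mm round this point, a block on it, and a beam from here forward and a little left, ending 0.26 m ahead and 0.12 m left. Its hand knob and handle reach 0.225 m high. Carry things over it higher than that, or round its near side.
- bottle: Small bottle with a blue cap, 35 mm diameter, 94 mm tall, standing just beyond the box's +x long side; origin at the centre of its underside. Leave alone.
- plug: Yellow moulded plug with black ends, 32 x 60 x 33 mm, lying just outside the box's -x long side; origin at its underside. Leave alone.
- ring_52: Setting ring 52 mm in diameter, 18 mm high, on the worktop at the stage's +y side; origin at the centre of its underside. Leave alone.
- ring_60: Setting ring 60 mm in diameter, 20 mm high, on the worktop at the stage's -y side; origin at the centre of its underside. Leave alone.
Mind the look-alikes: they are no part of the job. What is shaped like the master_ring but blue, orange or pink is not meant.

How it is judged (in metres and radians):
On the way, in this order (a step that is already met when the one before it is completed fails the run):
1. the small ring stands flat on the round plate, released (horizontal distance between master_ring and plate_top below 0.01 m and z of master_ring in the frame of plate_top between -0.004 and 0.004 m and angle between master_ring's own z axis and vertical below 0.1 rad and contact force between the fingers and master_ring below 0.05 N), for 0.2 s.
2. the cover is slid fully open, with the ring on the plate (all of step 1 and value of joint cover above 0.095 m), for 0.1 s.
3. the larger button is pressed down, with the cover open and the ring on the plate (all of step 1 and value of joint cover above 0.085 m and value of joint zero_button above 0.0045 m), for 0.05 s.
At the end, for the whole second after the job is handed in: The small ring rests flat on the round plate, its centre within 10 mm of the plate's centre; the cover is shut to within 5 mm; the larger button is up again (within 2 mm) (horizontal distance between master_ring and plate_top below 0.01 m and z of master_ring in the frame of plate_top between -0.004 and 0.004 m and angle between master_ring's own z axis and vertical below 0.1 rad and linear speed of master_ring below 0.02 m/s and value of joint cover below 0.005 m and value of joint zero_button below 0.002 m); the robot touches nothing.
It fails at once if the small button is pressed more than 2 mm (value of joint small_button above 0.002 m).
It fails at once if the blue-capped bottle is moved more than 20 mm or tipped (distance of bottle from where it was at the start of the episode above 0.02 m or angle between bottle's own z axis and vertical above 0.3 rad).
It fails at once if the yellow plug is moved more than 20 mm or tipped (distance of plug from where it was at the start of the episode above 0.02 m or angle between plug's own z axis and vertical above 0.3 rad).
It fails at once if the middle setting ring is moved more than 20 mm or tipped (distance of ring_52 from where it was at the start of the episode above 0.02 m or angle between ring_52's own z axis and vertical above 0.3 rad).
It fails at once if the largest setting ring is moved more than 20 mm or tipped (distance of ring_60 from where it was at the start of the episode above 0.02 m or angle between ring_60's own z axis and vertical above 0.3 rad).
It also fails if it takes over 70 s, if anything falls off the work surface, if the arm or the gripper's body presses on something with over 40 N, if the wrist force passes 120 N, or if a joint passes its speed limit or range.

ROBOT

A 6-joint arm with a two-finger parallel gripper is mounted at the origin on a cart in front of the work surface, level with it; the furniture and walls round the work are solid. World frame = base frame: x ahead of the robot, y to its left, z up, the work surface at z = 0. Lengths are in m, angles in degrees, forces in N, time in s.
With the tool pointing down it reaches from about 0.4 to 0.825 m from the base axis. Payload 7 kg.
Tool frame: the origin (TCP) lies at the very end of the fingers, on their centre line; the grasp point (between the pads) lies 19 mm behind it (ctrl.grip_depth is the distance from the TCP to the grasp point, in m); z points along the fingers, y is the line along which they close (so a half turn about z gives the same grasp; the last joint's range is limited). The gripper opens to 88 mm and grips with 3 to 60 N. Pads are 19 mm wide; open, the fingers measure 130 mm over their backs; the gripper's body (78 mm by 193 mm) begins 47 mm behind the grasp point.
Start: joints at [81.767, 20.546, 0.682, 0, -70.136, -16.507], TCP at [0.282, 0.613, 0.193] pointing down, gripper open.
Joint ranges: [-176.03, 176.03], [-82.01, 121.73], [-58.28, 71.71], [-173.87, 95.51], [-174.79, -0.11], [-173.66, 173.66]. Speed limits (degrees/s): [136.94, 136.94, 172.46, 180, 180, 180].

INTERFACE

Orientations are given as [roll, pitch, yaw] about the fixed x, y, z axes, in that order (R = Rz(yaw) Ry(pitch) Rx(roll)).
In Python, from plant import get_obs, eyes, ctrl, spotter gives the robot as it stands.
- The arm moves only by the shell command python3 -m crank 'ROWS'. ROWS is JSON, one flat list of numbers, 7 for each row, row after row: the turn, a rotation vector about the tool's x, y, z in rad, then the shift along the tool's x, y, z in mm, then the opening, from 0 (shut) to 1 (fully open). A call has 1 to 5 rows; each row shifts and turns the commanded pose from where the row before left it, along the tool's axes as they then stand; what a row does not reach is not made up. A row lasts 1/8 s, in which the tool goes at most 62.5 mm and 10.7 degrees, less where a joint would pass 70% of its speed; a pose out of reach is approached as far as the arm can. A call is refused whole if a number of a shift passes 62.5 or a number of a turn 0.188, either way. A call with a gripper value outside its range is refused whole. The fingers move at their own pace and stop on an object; the grip force is fixed at half the most. Time passes only in rows, so rows that do not move let the fingers close. It gives the time, the measured TCP pose, the force, the opening and the grip force at its end, in the units of the state.
- get_obs(): the state, without advancing time (a new reading comes with each control period).
- eyes.snapshot(name): name is "scene" or "side" or "wrist"; returns the picture (384x512x3 uint8, blue, green, red); there is no depth.
- eyes.camera_model(name): a dict with "fx", "fy", "cx", "cy" (pixels), "extrinsics" (4x4, takes a point from camera to world coordinates). Camera axes: x right, y down, z forward; pixel columns grow to the right and rows downward; lengths in m; the calibration is good to about 2 mm. A picture is of the moment at which its call begins: read the wrist's pose just before it. camera_model takes no time and is no camera call; for the wrist camera it gives the pose at the moment of the call.
- ctrl.close_job(): hands the job in; it is judged then, once.
Trained networks look in the newest picture that a camera, given by its name, has taken for a name from the list of things; names that differ only in an ending like _2 or _b are one class to them, and where a whole thing is asked for, a point or a joint stands for the part that bears it (a point fixed in the world has none). Each returns a list of dicts, best first, with "p" (0 to 1); they miss things now and then, are a little off and sometimes report something else, mostly with a low value. They report only what shows in the picture. A call takes as long as a camera call. They do not tell look-alikes from the thing itself.
- spotter.outline_of(camera, target): "region" (384x512 bool, what is visible of it) and "rect" ([left, top, width, height] in pixels, round what is visible of it).
- spotter.place_of(camera, target): "location" ([column, row] in pixels: a listed point, or the origin of a listed thing).
The state is a dict: "clock": time; "joint_pos": joint angles; "qvel": joint speeds; "tau": joint torques, N m; "tool_pos": TCP position; "orientation": TCP orientation; "force": force on the tool from outside, world axes, zero at the start; "moment": the same for the moment, N m; "opening": finger opening in m; "gripper_force": force on a finger pad.
Only numpy, scipy, OpenCV 4.12 (cv2) and the standard library are available. Lean on these libraries where they do the work, as an engineer would, in place of code of your own. Each camera call takes 0.05 s, during which the arm holds its last target. There are 200 camera calls.

## Working session

There is one attempt and no reset: what is moved stays moved. The work goes in short steps, Python scripts to look and compute and a shell command to move; the robot and the scene stay as the last step left them, time stands still between calls to the robot, and variables do not carry over. Pictures are saved under pics/ and viewed, at most 10 in all, crops included, and the job is handed in when it is done.

```bash
mkdir -p pics; ls
cat > h.py <<'E'
import numpy as np, cv2
from scipy.spatial.transform import Rotation as R
from plant import get_obs, eyes, ctrl, spotter
def ray(cam,px,z,m=None):
    m=m or eyes.camera_model(cam); E=np.array(m["extrinsics"])
    d=E[:3,:3]@np.array([(px[0]-m["cx"])/m["fx"],(px[1]-m["cy"])/m["fy"],1]); o=E[:3,3]
    return o+d*(z-o[2])/d[2]
def proj(cam,p):
    m=eyes.camera_model(cam); E=np.array(m["extrinsics"]); q=E[:3,:3].T@(np.array(p)-E[:3,3])
    return np.array([m["fx"]*q[0]/q[2]+m["cx"],m["fy"]*q[1]/q[2]+m["cy"]])
def tool():
    o=get_obs(); return np.array(o["tool_pos"]),R.from_euler('xyz',o["orientation"],degrees=True)
def totool(p):
    t,r=tool(); return r.inv().apply(np.array(p)-t)*1000
E
python3 - <<'E'
from h import *
o=get_obs(); print(o)
a=[]
for c in ["scene","side","wrist"]:
    im=eyes.snapshot(c); cv2.imwrite(f"pics/{c}0.png",im); a.append(im)
    m=eyes.camera_model(c); print(c,m["fx"],np.round(m["extrinsics"],3).tolist())
    for t,z in [("master_ring",.03),("cover_grip",.09),("plate_top",.022),("mid_clamp",0),("control_box",0),("stage",0),("bottle",0),("plug",0),("ring_52",0),("ring_60",0)]:
        for d in spotter.place_of(c,t)[:3]:
            print(c,t,round(d["p"],2),np.round(d["location"]),np.round(ray(c,d["location"],z),3))
cv2.imwrite("pics/all0.png",cv2.resize(np.hstack(a[:2]),(800,300)))
E
```

```text
pics
{'clock': 0.0, 'joint_pos': array([ 8.17669082e+01,  2.05919693e+01,  6.33733199e-01, -1.98822337e-02,
       -7.01358537e+01, -1.65066725e+01]), 'qvel': array([ 0.03477446, -0.0399691 ,  0.03845043,  0.04508034,  0.04089894,
       -0.02120355]), 'tau': array([ 5.00635906e-04, -5.82717168e+01,  2.93061858e+01,  6.99752882e+00,
        6.89646535e-03, -1.58378393e-04]), 'tool_pos': array([0.28229031, 0.61253546, 0.19161715]), 'orientation': array([ 1.79904477e+02, -8.81579399e-03, -2.47465281e+01]), 'force': array([0.81787395, 0.28231235, 0.17646162]), 'moment': array([0.03178497, 0.00686597, 0.02327606]), 'gripper_force': 0.0, 'opening': 0.08780261747159436}
scene 378.4380103525428 [[-0.905, -0.323, 0.277, 0.253], [-0.425, 0.696, -0.579, 0.58], [-0.006, -0.642, -0.767, 0.894], [0.0, 0.0, 0.0, 1.0]]
scene master_ring 0.68 [183. 245.] [0.684 0.173 0.03 ]
scene master_ring 0.65 [272. 320.] [0.383 0.261 0.03 ]
scene master_ring 0.64 [224. 287.] [0.526 0.234 0.03 ]
scene cover_grip 0.62 [246. 246.] [0.509 0.138 0.09 ]
scene plate_top 0.67 [317. 160.] [ 0.471 -0.292  0.022]
scene con
[... 618 characters left out ...]
_top 0.57 [346. 218.] [ 0.481 -0.299  0.022]
side control_box 0.96 [187. 211.] [0.521 0.182 0.   ]
side control_box 0.31 [194. 242.] [0.414 0.15  0.   ]
side stage 0.96 [344. 222.] [ 0.479 -0.294  0.   ]
side bottle 0.71 [184. 185.] [0.62  0.199 0.   ]
side bottle 0.29 [187. 214.] [0.512 0.179 0.   ]
side plug 0.48 [194. 242.] [0.415 0.151 0.   ]
side ring_52 0.56 [378. 228.] [ 0.456 -0.394  0.   ]
side ring_52 0.5 [315. 212.] [ 0.516 -0.211  0.   ]
side ring_60 0.56 [378. 228.] [ 0.456 -0.394  0.   ]
side ring_60 0.5 [315. 212.] [ 0.516 -0.211  0.   ]
wrist 332.28253383666373 [[-0.418, -0.865, -0.277, 0.358], [-0.908, 0.398, 0.128, 0.579], [-0.0, 0.305, -0.952, 0.385], [0.0, 0.0, 0.0, 1.0]]
```

View pics/scene0.png

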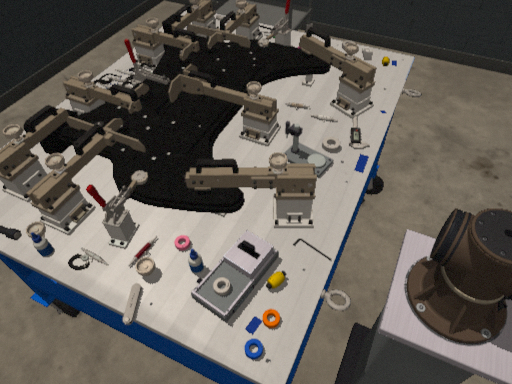

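View pics/side0.png

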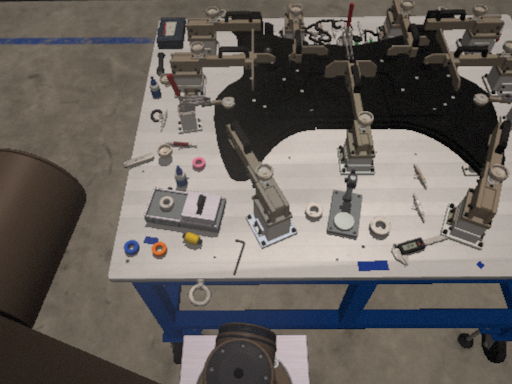

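```bash
python3 -c "
import cv2
a=cv2.imread('pics/scene0.png')[190:350,160:320];b=cv2.imread('pics/side0.png')[140:270,110:240]
import numpy as np
cv2.imwrite('pics/crop0.png',np.hstack([cv2.resize(a,(400,400),interpolation=2),cv2.resize(b,(400,400),interpolation=2)]))"
```

```text
(no output)
```

View pics/crop0.png

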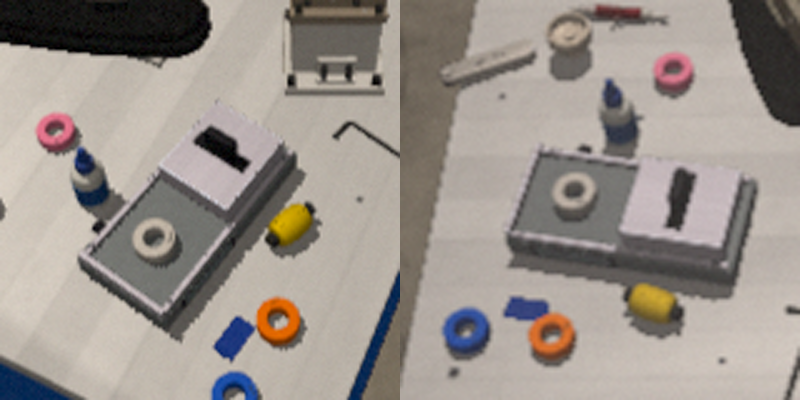

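Candidates in the scene image are the grey steel ring on the deck (222,286), orange (271,319), blue (254,349) and pink (183,243). The two larger grey rings sit beside the stage. The crop confirms that the plain steel ring lying on the bare deck, next to the hood, is the master ring. Next I turn the tool and move above the box.

```bash
python3 -m crank '[0,0,0.187,0,0,0,1, 0,0,0.187,0,0,0,1, 0,0,0.187,0,0,0,1, 0,0,0.187,0,0,0,1, 0,0,0.187,0,0,0,1]'; python3 -m crank '[0,0,0.187,0,0,0,1, 0,0,0.187,0,0,0,1, 0,0,0,45,-40,-7,1, 0,0,0,45,-40,-7,1, 0,0,0,45,-40,-7,1]'; python3 -m crank '[0,0,0,45,-40,-7,1, 0,0,0,45,-40,-7,1, 0,0,0,45,-40,-7,1, 0,0,0,45,-40,-7,1, 0,0,0,45,-40,-7,1]'
python3 -m crank '[0,0,0,0,0,0,1,0,0,0,0,0,0,1]'
python3 - <<'E'
from h import *
print(tool()[0],get_obs()["orientation"])
im=eyes.snapshot("wrist"); cv2.imwrite("pics/w1.png",im)
for t,z in [("master_ring",.03),("cover_grip",.09),("control_box",0),("bottle",0),("plug",0)]:
    for d in spotter.place_of("wrist",t)[:2]: print(t,round(d["p"],2),np.round(d["location"]),np.round(ray("wrist",d["location"],z),4))
for t,z in [("control_box",.03),("cover_grip",.09)]:
    for c in ["wrist"]:
        for d in spotter.outline_of(c,t)[:1]:
            r=cv2.minAreaRect(np.argwhere(d["region"])[:,::-1].astype(np.float32)); print(t,d["rect"],[np.round(ray(c,p,z),3) for p in cv2.boxPoints(r)])
E
```

```text
clock: 2.28
tool_pos: [0.2825, 0.613, 0.1926]
orientation: [180.0, -0.0, -78.7]
force: [0.1, -0.4, -0.4]
opening: 0.0874
gripper_force: 0.0
clock: 2.9
tool_pos: [0.3786, 0.4582, 0.2138]
orientation: [-180.0, 0.0, -99.7]
force: [1.3, 0.2, 0.6]
opening: 0.0875
gripper_force: 0.0
clock: 3.52
tool_pos: [0.5378, 0.2024, 0.2492]
orientation: [-180.0, 0.0, -99.7]
force: [-0.0, 0.9, 0.1]
opening: 0.0873
gripper_force: 0.0
clock: 3.78
tool_pos: [0.537, 0.2038, 0.2485]
orientation: [180.0, 0.0, -99.8]
force: [-0.0, 0.8, -1.1]
opening: 0.0877
gripper_force: 0.0
[0.53696979 0.20382316 0.24848335] [ 1.79990463e+02  1.14022593e-02 -9.98128950e+01]
master_ring 0.97 [366. 159.] [0.3988 0.2396 0.03  ]
master_ring 0.96 [366. 219.] [0.405  0.3215 0.03  ]
cover_grip 0.93 [266.  90.] [0.5118 0.1342 0.09  ]
control_box 0.65 [266. 130.] [0.5174 0.1863 0.    ]
bottle 0.79 [191. 159.] [0.6242 0.2085 0.    ]
plug 0.87 [336. 100.] [0.4234 0.1634 0.    ]
control_box [212.3, 33.6, 105.1, 185.5] [array([0.61 , 0.287, 0.03 ]), array([0.553, 0.062, 0.03 ]), array([0.446, 0.084, 0.03 ]), array([0.483, 0.315, 0.03 ])]
cover_grip [225.1, 38.0, 83.8, 97.3] [array([0.542, 0.08 , 0.09 ]), array([0.465, 0.094, 0.09 ]), array([0.476, 0.185, 0.09 ]), array([0.56 , 0.171, 0.09 ])]
```

View pics/w1.png

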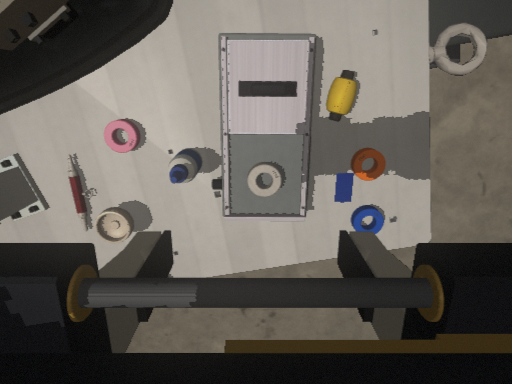

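The wrist view shows the steel ring on the deck at (264,179), with the tab at (267,89), the bottle at (184,166) and the plug at (341,96). I now work out the ring centre and the box yaw.

Run:
```python
from h import *
print("clock",get_obs()["clock"])
im=cv2.imread("pics/w1.png")
g=cv2.cvtColor(im,cv2.COLOR_BGR2GRAY)
c=cv2.HoughCircles(cv2.resize(g[150:210,233:297],None,fx=6,fy=6,interpolation=2),cv2.HOUGH_GRADIENT,1,400,param1=80,param2=20,minRadius=85,maxRadius=125)
print(c); p=c[0,0,:2]/6+[233,150]; print("ring",p,ray("wrist",p,.046))
# tab: dark region
s=im[78:100,232:302].max(2)<75; q=np.argwhere(s)[:,::-1]+[232,78]
r=cv2.minAreaRect(q.astype(np.float32)); print(r); P=[ray("wrist",a,.09) for a in cv2.boxPoints(r)]; print(np.round(P,4), np.round(ray("wrist",r[0],.09),4))
for a,b in [((228,134),(304,134)),((227,37),(228,134)),((308,37),(304,134))]:
    A,B=ray("wrist",a,.058),ray("wrist",b,.058); print(A,B,np.degrees(np.arctan2(*(B-A)[1::-1])))
l=cv2.createLineSegmentDetector().detect(g[25:225,205:325])[0][:,0]
for k in l:
    if np.hypot(k[2]-k[0],k[3]-k[1])>45:
        a=k[:2]+[205,25]; b=k[2:]+[205,25]; A,B=ray("wrist",a,.036),ray("wrist",b,.036); print(np.round(a),np.round(b),np.round(A,3),np.round(B,3),round(np.degrees(np.arctan2(B[1]-A[1],B[0]-A[0])),2))
```

```text
clock 4.175
[[[187.5 185.5  99.5]]]
ring [264.25       180.91666603] [0.53039209 0.24114533 0.046     ]
((267.5, 88.0), (14.0, 57.0), 90.0)
[[0.5379 0.1204 0.09  ]
 [0.4814 0.13   0.09  ]
 [0.4832 0.1435 0.09  ]
 [0.5403 0.1338 0.09  ]] [0.5107 0.1319 0.09  ]
[0.56230223 0.17505843 0.058     ] [0.47614258 0.18968892 0.058     ] 170.3627176411324
[0.54374409 0.0745457  0.058     ] [0.56230223 0.17505843 0.058     ] 79.53901683852438
[0.45942372 0.08886569 0.058     ] [0.47614258 0.18968892 0.058     ] 80.58468639342256
[239.  80.] [296.  81.] [0.54  0.119 0.036] [0.476 0.131 0.036] 170.04
[296.  96.] [239.  96.] [0.478 0.148 0.036] [0.543 0.136 0.036] -9.85
[228. 204.] [227. 136.] [0.582 0.268 0.036] [0.566 0.18  0.036] -100.16
[231. 133.] [294. 133.] [0.561 0.178 0.036] [0.485 0.191 0.036] 170.05
[304. 217.] [223. 216.] [0.486 0.301 0.036] [0.592 0.283 0.036] -10.1
[308.  39.] [229.  39.] [0.456 0.089 0.036] [0.543 0.074 0.036] -9.54
[219.  32.] [313.  33.] [0.552 0.065 0.036] [0.45  0.083 0.036] 169.95
[226. 131.] [225.  53.] [0.566 0.174 0.036] [0.551 0.088 0.036] -100.31
[222.  77.] [223. 132.] [0.559 0.112 0.036] [0.571 0.174 0.036] 79.75
[220. 153.] [217.  34.] [0.579 0.2   0.036] [0.555 0.067 0.036] -100.11
[316.  39.] [308. 193.] [0.447 0.091 0.036] [0.478 0.27  0.036] 80.28
```

```bash
python3 -m crank '[0,0,-0.003,-12,4.3,43,1, 0,0,0,-12,4.3,43,1, 0,0,0,-12,4.3,43,1, 0,0,0,0,0,0,1, 0,0,0,0,0,0,1]'
cat > ring.py <<'E'
from h import *
o=get_obs(); t,r=tool(); m=eyes.camera_model("wrist"); im=eyes.snapshot("wrist"); 
import sys; cv2.imwrite(sys.argv[1],im); z=float(sys.argv[2])
g=cv2.cvtColor(im,cv2.COLOR_BGR2GRAY)
d=spotter.place_of("wrist",sys.argv[3])
for k in d[:4]:
    w=ray("wrist",k["location"],z-.016 if sys.argv[3]=="master_ring" else z,m); print(round(k["p"],2),np.round(k["location"]),np.round(w,4),np.round(r.inv().apply(w-t)*1000,1))
print(t,o["orientation"],o["clock"])
for R0 in [float(a) for a in sys.argv[4:]]:
    # circles of given mm diameter near the best detection
    k=np.array(d[0]["location"]) if R0>0 else None
E
python3 - pics/w2.png .046 master_ring < ring.py
python3 - <<'E'
from h import *
im=cv2.imread("pics/w2.png"); cv2.imwrite("pics/w2g.png",im)
E
```

```text
clock: 4.8
tool_pos: [0.5311, 0.2422, 0.1209]
orientation: [-179.9, 0.0, -99.5]
force: [0.3, 0.5, -0.2]
opening: 0.0873
gripper_force: 0.0
0.96 [ 54. 116.] [0.6879 0.1603 0.03  ] [  54.8 -168.1   91.1]
0.91 [394. 231.] [0.4105 0.3134 0.03  ] [-50.2 130.8  90.8]
0.84 [254. 177.] [0.5306 0.2406 0.03  ] [ 1.6  0.3 90.9]
0.65 [398. 155.] [0.4044 0.2414 0.03  ] [ 21.7 124.9  90.7]
[0.53105725 0.24216864 0.12091906] [-1.79925307e+02  3.03480688e-02 -9.95160554e+01] 4.8
```

View pics/w2.png

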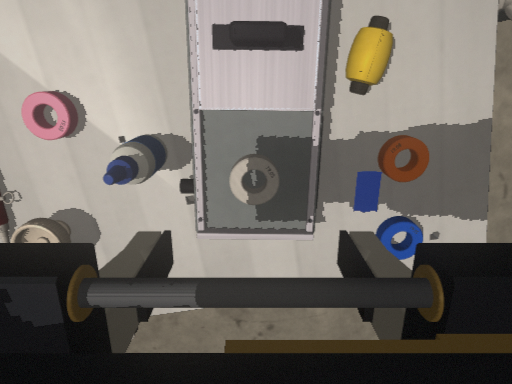

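The ring is at (254,180), about 1.5 mm ahead of the tool axis and centred across. I descend onto it.

```bash
python3 -m crank '[0,0,-0.005,1,0,35,1, 0,0,0,0,0,30,1, 0,0,0,0,0,15,1, 0,0,0,0,0,0,0.58, 0,0,0,0,0,0,0.58]'; python3 -m crank '[0,0,0,0,0,3,0.58, 0,0,0,0,0,3,0.55, 0,0,0,0,0,0,0, 0,0,0,0,0,0,0, 0,0,0,0,0,0,0]';  python3 -m crank '[0,0,0,0,0,0,0, 0,0,0,0,0,0,0]'
```

```text
clock: 5.52
tool_pos: [0.5311, 0.2413, 0.041]
orientation: [-179.9, 0.1, -99.3]
force: [-0.3, -0.5, 0.0]
opening: 0.0732
gripper_force: 0.0
clock: 6.15
tool_pos: [0.5302, 0.2408, 0.0336]
orientation: [-180.0, -0.0, -99.3]
force: [1.1, 0.5, -0.0]
opening: 0.0234
gripper_force: 0.0
clock: 6.4
tool_pos: [0.5302, 0.2408, 0.0336]
orientation: [-180.0, 0.0, -99.3]
force: [-0.0, -0.3, 0.9]
opening: 0.0039
gripper_force: 0.0
```

```bash
python3 -m crank '[0,0,0,0,0,0,0]'
python3 - <<'E'
from h import *
im=eyes.snapshot("wrist"); s=eyes.snapshot("side")[165:255,130:250]; print(get_obs()["opening"],get_obs()["gripper_force"])
cv2.imwrite("pics/c3.png",np.hstack([cv2.resize(im,(480,360)),cv2.resize(s,(320,360))]))
E
```

```text
clock: 6.52
tool_pos: [0.5301, 0.2407, 0.0336]
orientation: [180.0, -0.0, -99.3]
force: [0.6, 0.0, -0.1]
opening: 0.0007
gripper_force: 0.0
0.000423593322075353 0.0
```

View pics/c3.png

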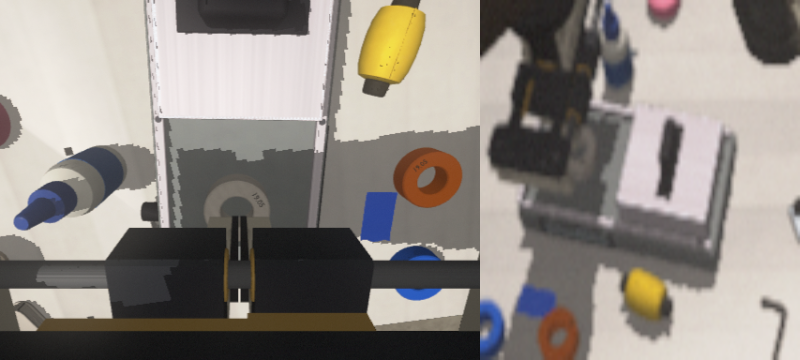

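Run:
```python
from h import *
t,r=tool(); print(t, r.as_matrix().round(3).tolist())
print("tcp px (480 scale)",proj("wrist",t)*480/512, "full",proj("wrist",t))
print("side tcp",proj("side",t),proj("scene",t))
for c in ["wrist","side","scene"]:
    eyes.snapshot(c)
    for d in spotter.place_of(c,"master_ring")[:4]:
        w=ray(c,d["location"],.03); print(c,round(d["p"],2),np.round(d["location"]),np.round(w,4),np.round(r.inv().apply(w-t)*1000,1))
for z in [.03,.046]:
  print(z,proj("wrist",[.5304,.2411,z])*480/512)
```

```text
[0.53011968 0.24074499 0.03357266] [[-0.161, -0.987, 0.0], [-0.987, 0.161, 0.0], [-0.0, -0.0, -1.0]]
tcp px (480 scale) [237.98046857 205.79158767] full [253.84583314 219.51102685]
side tcp [165.90983627 203.12334791] [220.94700859 287.81447581]
wrist 0.83 [439. 287.] [0.4131 0.3117 0.03  ] [-51.2 126.9   3.6]
wrist 0.68 [254. 216.] [0.5299 0.2399 0.03  ] [0.8 0.1 3.6]
wrist 0.63 [446. 188.] [0.4098 0.2405 0.03  ] [ 19.6 118.7   3.6]
wrist 0.37 [401.  54.] [0.4351 0.1585 0.03  ] [96.5 80.5  3.6]
side 0.51 [158. 249.] [0.3787 0.2466 0.03  ] [ 18.7 150.4   3.6]
side 0.5 [200. 161.] [0.6909 0.1483 0.03  ] [  65.3 -173.6    3.6]
side 0.49 [134. 252.] [0.3702 0.315  0.03  ] [-47.5 169.8   3.6]
side 0.45 [168. 202.] [0.5382 0.2375 0.03  ] [ 1.9 -8.5  3.6]
scene 0.66 [254. 350.] [0.3921 0.3408 0.03  ] [-76.4 152.3   3.6]
scene 0.53 [180. 243.] [0.6944 0.1721 0.03  ] [  41.2 -173.2    3.6]
scene 0.4 [273. 322.] [0.3785 0.263  0.03  ] [  2.5 153.2   3.6]
0.03 [237.67157591 204.25653325]
0.046 [237.5718     214.14786186]
```

Run:
```python
from h import *
print(ctrl.grip_depth,[a for a in dir(ctrl) if a[0]!="_"])
t,r=tool()
im=eyes.snapshot("wrist")
def mark(im):
    im=im.copy(); im=cv2.convertScaleAbs(im,alpha=1.5,beta=40)
    for a in (0,10,20,30):
        for b in (-9.5,0,9.5):
            p=proj("wrist",t+r.apply(np.array([b,0,-a])/1000)); cv2.circle(im,tuple(int(round(v)) for v in p),0,[(0,0,255),(0,255,0),(255,255,0),(255,0,255)][a//10],-1)
    return im
A=mark(im)[185:310,170:340]; B=cv2.convertScaleAbs(cv2.imread("pics/w2.png"),alpha=1.5,beta=40)[185:310,90:430]
cv2.imwrite("pics/tip.png",np.vstack([cv2.resize(A,(408,300),interpolation=0)[:, :],cv2.resize(B,(816,300))[:,:408]]))
```

```text
0.0188 ['PlanningError', 'close_job', 'grip_depth']
```

View pics/tip.png

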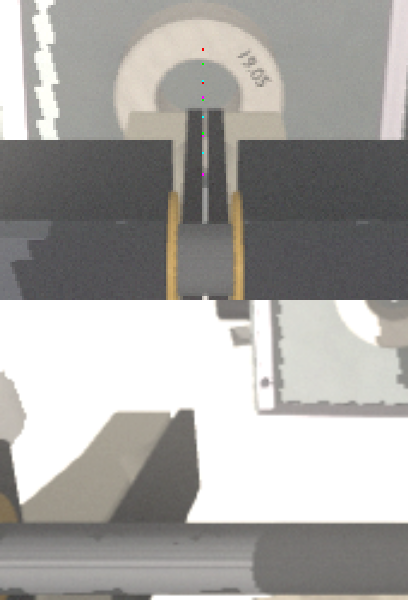

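The fingers closed above the ring. In both the open and the closed picture the visible finger tips sit about 30 mm behind the reported TCP, and the ring has not moved. I'll open partly and go lower in small steps while watching the force.

```bash
python3 -m crank '[0,0,-0.01,0,0,-5,0.6, 0,0,0,0,0,0,0.6, 0,0,0,0,0,0,0.6, 0,0,0,0,0,0,0.6, 0,0,0,0,0,0,0.6]';python3 -m crank '[0,0,0,0,0,8,0.6, 0,0,0,0,0,8,0.6, 0,0,0,0,0,8,0.6, 0,0,0,0,0,0,0.6]'; python3 -m crank '[0,0,0,0,0,4,0.6, 0,0,0,0,0,0,0.6]'
```

```text
clock: 7.6
tool_pos: [0.53, 0.2407, 0.0385]
orientation: [180.0, -0.0, -98.7]
force: [0.3, 0.3, 0.3]
opening: 0.0446
gripper_force: 0.0
clock: 8.1
tool_pos: [0.5296, 0.2403, 0.0135]
orientation: [179.9, -0.1, -98.7]
force: [0.2, 0.1, 0.1]
opening: 0.0524
gripper_force: 0.0
clock: 8.35
tool_pos: [0.5301, 0.2407, 0.0104]
orientation: [180.0, -0.0, -98.7]
force: [0.5, -0.2, 0.8]
opening: 0.0524
gripper_force: 0.0
```

```bash
python3 -m crank '[0,0,0.02,0,0,3,0.6, 0,0,0,0,0,0,0.6, 0,0,0,0,0,0,0, 0,0,0,0,0,0,0, 0,0,0,0,0,0,0]'; python3 -m crank '[0,0,0,0,0,0,0, 0,0,0,0,0,0,0]'
```

```text
clock: 8.98
tool_pos: [0.5303, 0.2408, 0.0077]
orientation: [-180.0, 0.0, -99.9]
force: [0.1, -1.2, -0.6]
opening: 0.0388
gripper_force: 29.9
clock: 9.22
tool_pos: [0.5303, 0.2408, 0.0077]
orientation: [-180.0, 0.0, -99.9]
force: [0.2, -0.6, 0.2]
opening: 0.0385
gripper_force: 30.0
```

Gripped at 30 N. I'll lift and check.

```bash
python3 -m crank '[0,0,0,0,0,-10,0, 0,0,0,0,0,-30,0, 0,0,0,0,0,-60,0, 0,0,0,0,0,-60,0, 0,0,0,0,0,-60,0]'; python3 -m crank '[0,0,0,0,0,-60,0,0,0,0,0,0,0,0]'
python3 - <<'E'
from h import *
im=eyes.snapshot("wrist"); side=eyes.snapshot("side"); scene=eyes.snapshot("scene")
cv2.imwrite("pics/w5.png",im); cv2.imwrite("pics/side5.png",side); cv2.imwrite("pics/scene5.png",scene)
t,r=tool(); print(t,get_obs()["joint_pos"].round(1))
for c,tt,z in [("side","plate_top",.022),("scene","plate_top",.022),("side","ring_52",0),("scene","ring_52",0),("side","stage",0),("scene","stage",0)]:
    for d in spotter.place_of(c,tt)[:3]: print(c,tt,round(d["p"],2),np.round(d["location"],1),np.round(ray(c,d["location"],z),4))
# lit plate disc by ellipse fit in both views
for c,im2,(u,v) in [("side",side,(344,220)),("scene",scene,(317,160))]:
    d=spotter.outline_of(c,"stage")[0]; print(c,d["rect"])
a=im[185:310,170:340]; b=cv2.imread("pics/side0.png")[180:250,300:400]
cv2.imwrite("pics/c5.png",np.hstack([cv2.resize(a,(400,300)),cv2.resize(b,(400,300),interpolation=2)]))
E
```

```text
clock: 9.85
tool_pos: [0.5294, 0.2404, 0.2301]
orientation: [180.0, 0.0, -99.9]
force: [1.5, 1.7, -1.5]
opening: 0.0385
gripper_force: 29.9
clock: 10.1
tool_pos: [0.532, 0.2417, 0.2939]
orientation: [-179.6, 0.4, -99.8]
force: [-0.3, 1.0, -2.0]
opening: 0.039
gripper_force: 29.9
[0.52923314 0.24040109 0.28682492] [ 43.7   9.1  -2.5  -0.  -78.4 -53.5]
side plate_top 0.58 [345.5 222.3] [ 0.4652 -0.2944  0.022 ]
scene plate_top 0.94 [314.9 160.4] [ 0.4761 -0.287   0.022 ]
side ring_52 0.73 [313.6 210.4] [ 0.5204 -0.2069  0.    ]
side ring_52 0.55 [378.1 229.1] [ 0.4536 -0.393   0.    ]
scene ring_52 0.57 [332.2 148.4] [ 0.4479 -0.3888  0.    ]
side stage 0.95 [344.5 218.6] [ 0.4905 -0.2977  0.    ]
scene stage 0.91 [310.1 161.8] [ 0.494  -0.2959  0.    ]
side [328.5, 168.6, 35.2, 69.9]Traceback (most recent call last):
  File "<stdin>", line 9, in <module>
IndexError: list index out of range
```

The ring is held, with about 2 N of weight on the wrist. I turn the tool across the stage and carry the ring high over the clamp. The ring bottom is about 0.31 m up.

```bash
python3 -m crank '[0,0,0.187,0,0,0,0, 0,0,0.187,0,0,0,0, 0,0,0.187,0,0,0,0, 0,0,0.187,0,0,0,0, 0,0,0.187,0,0,0,0]' | head -3; python3 -m crank '[0,0,0.187,0,0,0,0, 0,0,0.187,0,0,0,0, 0,0,0.089,0,0,0,0, 0,0,0,6,-30,0,0, 0,0,0,6,-59,0,0]'|head -3; python3 -m crank '[0,0,0,6,-59,0,0, 0,0,0,6,-59,0,0, 0,0,0,6,-59,0,0, 0,0,0,6,-59,0,0, 0,0,0,6,-59,0,0]'; python3 -m crank '[0,0,0,6,-59,0,0, 0,0,0,6,-59,0,0, 0,0,0,6,-30,0,0, 0,0,0,0,0,0,0, 0,0,0,0,0,0,0]'
python3 - <<'E'
from h import *
t,r=tool(); m=eyes.camera_model("wrist"); im=eyes.snapshot("wrist"); cv2.imwrite("pics/w6.png",im)
print(t,get_obs()["joint_pos"].round(1))
for tt,z in [("plate_top",.022),("stage",0),("ring_52",0),("ring_60",0),("master_ring",.03)]:
    for d in spotter.place_of("wrist",tt)[:3]:
        w=ray("wrist",d["location"],z,m); print(tt,round(d["p"],2),np.round(d["location"],1),np.round(w,4),np.round(r.inv().apply(w-t)*1000,1))
E
```

```text
clock: 11.28
tool_pos: [0.5301, 0.2407, 0.2873]
orientation: [-180.0, -0.0, -153.8]
clock: 11.9
tool_pos: [0.5178, 0.1512, 0.2869]
orientation: [-180.0, -0.0, -179.8]
clock: 12.52
tool_pos: [0.4872, -0.1457, 0.288]
orientation: [-180.0, 0.1, -179.9]
force: [1.2, 0.4, -2.5]
opening: 0.0388
gripper_force: 29.9
clock: 13.15
tool_pos: [0.4699, -0.2915, 0.2875]
orientation: [180.0, -0.0, -180.0]
force: [0.3, -0.1, -1.2]
opening: 0.0387
gripper_force: 29.9
[ 0.46985804 -0.29147588  0.28753655] [-11.5   6.2  -5.9  -0.  -77.9 -78.5]
plate_top 0.59 [255.6 150.3] [ 0.4773 -0.2892  0.022 ] [ -7.5   2.2 265.5]
stage 0.63 [255.2 156.3] [ 0.4906 -0.2897  0.    ] [-20.8   1.7 287.5]
ring_52 0.79 [313.1 172.8] [ 0.5157 -0.2031  0.    ] [-45.9  88.3 287.5]
ring_52 0.75 [179.7 133.2] [ 0.4568 -0.3985  0.    ] [  13.  -107.   287.5]
ring_60 0.79 [313.1 172.8] [ 0.5157 -0.2031  0.    ] [-45.9  88.3 287.5]
ring_60 0.75 [179.7 133.2] [ 0.4568 -0.3985  0.    ] [  13.  -107.   287.5]
master_ring 0.78 [254.6 234.1] [ 0.602  -0.2905  0.03  ] [-132.2    0.9  257.5]
```

View pics/w6.png

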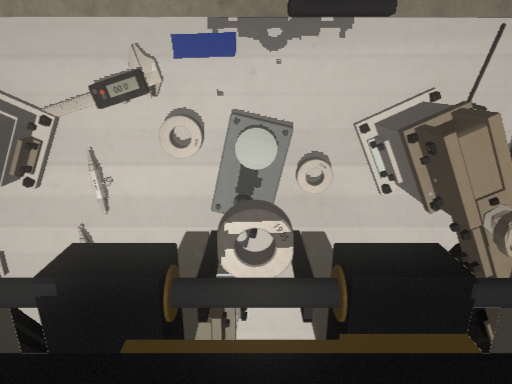

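Held ring at about (255,243), plate disc at (256,148), ring_52 at (315,175), ring_60 at (181,136), column just behind the ring. I now fit the ring and plate edges.

Run:
```python
from h import *
im=cv2.imread("pics/w6.png"); g=cv2.cvtColor(im,cv2.COLOR_BGR2GRAY)
t,r=tool()
def fit(px_model, pts): pass
# plate: bright disc
roi=g[118:180,225:290]; 
_,b=cv2.threshold(cv2.GaussianBlur(roi,(3,3),0),0,255,cv2.THRESH_OTSU)
n,l,s,c=cv2.connectedComponentsWithStats(b); k=l[148-118,256-225]
cs=max(cv2.findContours((l==k).astype(np.uint8),cv2.RETR_EXTERNAL,cv2.CHAIN_APPROX_NONE)[0],key=len)
e=cv2.fitEllipse(cv2.convexHull(cs)); p=np.array(e[0])+[225,118]; w=ray("wrist",p,.022)
print("plate ell",p,e[1],w,np.round(r.inv().apply(w-t)*1000,1), "expected dia px",332*.06/.45)
# projected ring outlines for several offsets, gradient score
gx=cv2.GaussianBlur(g,(3,3),0).astype(float); G=np.hypot(cv2.Sobel(gx,cv2.CV_64F,1,0),cv2.Sobel(gx,cv2.CV_64F,0,1))
def score(b,c,h,rad=21,lo=-60,hi=60):
    th=np.radians(np.arange(0,360,4)); v=[]
    for a in th:
        P=proj("wrist",t+r.apply(np.array([b+rad*np.cos(a),c+rad*np.sin(a),-h])/1000)); 
        if P[1]<274: v.append(cv2.getRectSubPix(G.astype(np.float32),(1,1),(float(P[0]),float(P[1])))[0,0])
    return np.mean(v)
res=sorted([(score(b,c,h),b,c,h) for h in (22,38) for b in range(-8,16,1) for c in (-2,-1,0,1,2)],reverse=True)
for h in (22,38): print([tuple(np.round(q,1)) for q in res if q[3]==h][:6])
print("col255",g[190:284:2,255].tolist()); print("row232",g[232,205:305:2].tolist())
```

```text
plate ell [255.66422462 148.56331253] (40.99781799316406, 42.403873443603516) [ 0.47592101 -0.28831812  0.022     ] [ -5.1   2.3 265.8] expected dia px 44.26666666666666Traceback (most recent call last):
  File "<stdin>", line 20, in <module>
  File "<stdin>", line 17, in score
  File "h.py", line 9, in proj
    m=eyes.camera_model(cam); E=np.array(m["extrinsics"]); q=E[:3,:3].T@(np.array(p)-E[:3,3])
ValueError: time passes only in moves, steps and waits
```

```bash
cat > ringhand.py <<'E'
from h import *
import sys
im=cv2.imread(sys.argv[1]); g=cv2.cvtColor(im,cv2.COLOR_BGR2GRAY)
t,r=tool(); m=eyes.camera_model("wrist"); E=np.array(m["extrinsics"])
def pj(q):
    q=(E[:3,:3].T@((t+r.apply(q/1000.)).T-E[:3,3:4])); return np.array([m["fx"]*q[0]/q[2]+m["cx"],m["fy"]*q[1]/q[2]+m["cy"]]).T.astype(np.float32)
gx=cv2.GaussianBlur(g,(3,3),0); G=np.hypot(cv2.Sobel(gx,cv2.CV_32F,1,0),cv2.Sobel(gx,cv2.CV_32F,0,1)).astype(np.float32)
th=np.radians(np.arange(0,360,4))
for h in (22.3,38.3):
    o=[]
    for b in range(-8,16):
        for c in (-2,-1,0,1,2):
            P=pj(np.array([b+21*np.cos(th),c+21*np.sin(th),0*th-h]).T); P=P[P[:,1]<277]
            o.append((float(cv2.remap(G,P[:,0:1],P[:,1:2],1).mean()),b,c))
    print(h,[tuple(np.round(q,1)) for q in sorted(o,reverse=True)[:6]], pj(np.array([[0,0,-h],[21,0,-h],[-21,0,-h]])).round().tolist())
print("col255",g[190:284:2,255].tolist()); print("row232",g[232,205:305:2].tolist())
E
python3 ringhand.py pics/w6.png
```

```text
22.3 [(np.float64(128.4), np.float64(2.0), np.float64(1.0)), (np.float64(119.8), np.float64(-8.0), np.float64(1.0)), (np.float64(118.6), np.float64(3.0), np.float64(1.0)), (np.float64(112.5), np.float64(-7.0), np.float64(0.0)), (np.float64(112.2), np.float64(-8.0), np.float64(2.0)), (np.float64(111.5), np.float64(3.0), np.float64(0.0))] [[253.0, 237.0], [253.0, 202.0], [253.0, 270.0]]
38.3 [(np.float64(137.9), np.float64(-8.0), np.float64(1.0)), (np.float64(134.3), np.float64(-4.0), np.float64(0.0)), (np.float64(129.9), np.float64(-8.0), np.float64(0.0)), (np.float64(125.5), np.float64(-3.0), np.float64(0.0)), (np.float64(124.3), np.float64(-8.0), np.float64(2.0)), (np.float64(121.1), np.float64(-2.0), np.float64(0.0))] [[253.0, 251.0], [253.0, 213.0], [253.0, 286.0]]
col255 [125, 125, 126, 123, 123, 76, 77, 77, 75, 77, 94, 96, 95, 96, 96, 95, 207, 207, 207, 85, 44, 44, 53, 73, 167, 185, 187, 186, 188, 186, 182, 77, 73, 74, 73, 72, 74, 80, 129, 199, 195, 193, 197, 191, 42, 44, 47]
row232 [79, 81, 156, 52, 43, 43, 80, 93, 96, 96, 95, 97, 209, 210, 208, 207, 207, 205, 160, 170, 167, 76, 75, 51, 47, 44, 157, 187, 187, 187, 185, 157, 174, 193, 192, 189, 193, 191, 189, 130, 90, 96, 98, 93, 56, 42, 44, 61, 112, 80]
```

```bash
python3 -m crank '[0,0,0,-4,1,50,0, 0,0,0,-3,1,60,0, 0,0,0,0,0,60,0, 0,0,0,0,0,45,0, 0,0,0,0,0,0,0]'; python3 -m crank '[0,0,0,0,0,0,0]' | head -3
cat > plate.py <<'E'
from h import *
import sys
t,r=tool(); m=eyes.camera_model("wrist"); E=np.array(m["extrinsics"]); im=eyes.snapshot("wrist"); cv2.imwrite(sys.argv[1],im); g=cv2.cvtColor(im,cv2.COLOR_BGR2GRAY)
def pj(q):
    q=(E[:3,:3].T@((t+r.apply(q/1000.)).T-E[:3,3:4])); return np.array([m["fx"]*q[0]/q[2]+m["cx"],m["fy"]*q[1]/q[2]+m["cy"]]).T.astype(np.float32)
gx=cv2.GaussianBlur(g,(3,3),0); G=np.hypot(cv2.Sobel(gx,cv2.CV_32F,1,0),cv2.Sobel(gx,cv2.CV_32F,0,1)).astype(np.float32)
th=np.radians(np.arange(0,360,3))
def fit(R,h,bs,cs,rowmax):
    o=[]
    for b in bs:
        for c in cs:
            P=pj(np.array([b+R*np.cos(th),c+R*np.sin(th),0*th-h]).T); P=P[P[:,1]<rowmax]
            o.append((round(float(cv2.remap(G,P[:,0:1],P[:,1:2],1).mean()),1),float(b),float(c)))
    return sorted(o,reverse=True)[:4]
h=(.022-t[2])*1000
print("tool",t,"plate",fit(30,h,np.arange(-15,16),np.arange(-8,9),198))
print("ring top",fit(21,38.3,np.arange(-3,7),np.arange(-3,4),230),"ring bottom",fit(21,22.3,np.arange(-3,7),np.arange(-3,4),225))
for d in spotter.place_of("wrist","plate_top")[:2]:
    w=ray("wrist",d["location"],.022,m); print(round(d["p"],2),np.round(r.inv().apply(w-t)*1000,1))
E
python3 plate.py pics/w7.png
```

```text
clock: 14.08
tool_pos: [0.4751, -0.2882, 0.0696]
orientation: [179.9, -0.4, -179.9]
force: [0.3, 0.4, -1.0]
opening: 0.0384
gripper_force: 29.9
clock: 14.2
tool_pos: [0.4791, -0.2897, 0.0745]
orientation: [-179.9, 0.1, -179.9]
tool [ 0.47908018 -0.28966921  0.07448525] plate [(153.3, 4.0, 1.0), (149.1, 3.0, 1.0), (147.6, 3.0, 0.0), (141.0, 4.0, 0.0)]
ring top [(184.4, -3.0, -2.0), (182.4, -3.0, -1.0), (179.1, -3.0, 0.0), (177.5, -3.0, -3.0)] ring bottom [(299.4, 2.0, 1.0), (226.9, 2.0, 2.0), (223.8, 2.0, 0.0), (153.2, 1.0, 0.0)]
0.72 [ 2.9 -1.1 52.5]
```

```bash
python3 -m crank '[0,0,0,0,-0.5,25,0, 0,0,0,0,0,25,0, 0,0,0,0,0,15,0, 0,0,0,0,0,3,0, 0,0,0,0,0,0,0]'; python3 -m crank '[0,0,0,0,0,0,0]'; python3 plate.py pics/w8.png
```

```text
clock: 14.92
tool_pos: [0.4783, -0.29, 0.0054]
orientation: [-180.0, 0.1, -179.9]
force: [-0.9, 0.3, -1.4]
opening: 0.0388
gripper_force: 29.9
clock: 15.05
tool_pos: [0.4783, -0.29, 0.0055]
orientation: [-180.0, 0.1, -179.9]
force: [0.2, 0.8, -0.9]
opening: 0.0387
gripper_force: 29.9Traceback (most recent call last):
  File "plate.py", line 16, in <module>
    print("tool",t,"plate",fit(30,h,np.arange(-15,16),np.arange(-8,9),198))
                           ~~~^^^^^^^^^^^^^^^^^^^^^^^^^^^^^^^^^^^^^^^^^^^^
  File "plate.py", line 13, in fit
    o.append((round(float(cv2.remap(G,P[:,0:1],P[:,1:2],1).mean()),1),float(b),float(c)))
                          ~~~~~~~~~^^^^^^^^^^^^^^^^^^^^^^^
cv2.error: OpenCV(4.12.0) /io/opencv/modules/imgproc/src/imgwarp.cpp:1703: error: (-215:Assertion failed) !_map1.empty() in function 'remap'
```

```bash
python3 -m crank '[0,0,0,1,0,2,0, 0,0,0,0,0,2,0, 0,0,0,0,0,0,0]'; sed -i 's/,198))/,float(sys.argv[2])))/' plate.py; python3 plate.py pics/w8.png 225
```

```text
clock: 15.48
tool_pos: [0.4764, -0.2898, 0.0004]
orientation: [180.0, -0.0, -180.0]
force: [0.5, -0.0, -1.3]
opening: 0.0387
gripper_force: 29.9
tool [ 4.76356913e-01 -2.89778582e-01  3.67149899e-04] plate [(96.5, 1.0, 0.0), (96.0, 1.0, 1.0), (80.3, -15.0, 2.0), (79.9, -15.0, 1.0)]
ring top [(137.8, -3.0, 0.0), (135.9, -3.0, 2.0), (135.4, -3.0, 1.0), (132.3, -3.0, 3.0)] ring bottom [(109.8, -3.0, 1.0), (108.8, -3.0, 2.0), (85.6, -3.0, 0.0), (74.9, 2.0, 1.0)]
0.69 [ -0.9   0.7 -21.6]
```

```bash
python3 -m crank '[0,0,0,0,0,1,0, 0,0,0,0,0,0,0]'; python3 -m crank '[0,0,0,0,0,0,0.65, 0,0,0,0,0,0,0.65, 0,0,0,0,0,0,0.65, 0,0,0,0,0,0,0.65]'; python3 -m crank '[0,0,0,0,0,-10,0.65, 0,0,0,0,0,-30,0.65, 0,0,0,0,0,-60,0.65, 0,0,0,0,0,0,0.65]'
python3 - <<'E'
from h import *
t,r=tool(); m=eyes.camera_model("wrist"); E=np.array(m["extrinsics"]); im=eyes.snapshot("wrist"); cv2.imwrite("pics/w9.png",im)
print(t,get_obs()["opening"])
a=im[120:260,170:340]
cv2.imwrite("pics/v9.png",cv2.resize(a,None,fx=3,fy=3,interpolation=2))
g=cv2.cvtColor(im,cv2.COLOR_BGR2GRAY)
for tt,z in [("plate_top",.022),("master_ring",.022)]:
    for d in spotter.place_of("wrist",tt)[:3]:
        w=ray("wrist",d["location"],z,m); print(tt,round(d["p"],2),np.round(d["location"],1),np.round(w,4),np.round(r.inv().apply(w-t)*1000,1))
E
```

```text
clock: 15.82
tool_pos: [0.4767, -0.2899, -0.0003]
orientation: [-180.0, 0.0, -180.0]
force: [-0.5, 0.3, -0.6]
opening: 0.0388
gripper_force: 29.9
clock: 16.32
tool_pos: [0.4766, -0.2898, -0.0004]
orientation: [-180.0, 0.0, -180.0]
force: [0.4, -0.1, -0.5]
opening: 0.0569
gripper_force: 0.0
clock: 16.82
tool_pos: [0.48, -0.291, 0.1053]
orientation: [-179.8, 0.5, -179.9]
force: [-0.1, -1.5, -0.2]
opening: 0.0567
gripper_force: 0.0
[ 0.47995637 -0.29100897  0.10532305] 0.05713486140286092
master_ring 0.91 [258.2 176. ] [ 0.4743 -0.2873  0.022 ] [ 6.4  4.  83.3]
```

View pics/v9.png

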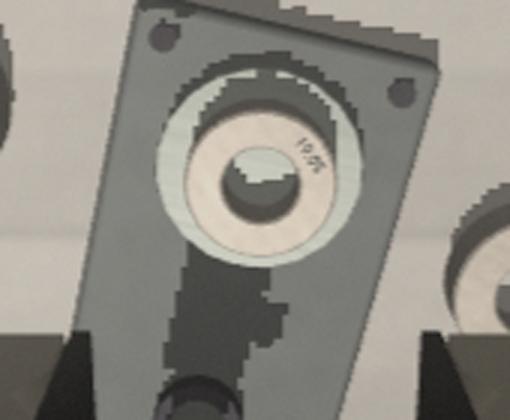

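The ring lies flat and centred on the plate: plate circle at crop (260,168), ring bottom about 1 mm from it. Now back over the clamp to the cover tab.

```bash
python3 -m crank '[0,0,0,0,0,-60,0.8, 0,0,0,0,0,-60,0.8, 0,0,0,0,0,-60,0.8, 0,0,0,-2,25,0,0.8, 0,0,0,-5,53,0,0.8]'|head -2; python3 -m crank '[0,0,0,-5,53,0,0.8, 0,0,0,-5,53,0,0.8, 0,0,0,-5,53,0,0.8, 0,0,0,-5,53,0,0.8, 0,0,0,-5,53,0,0.8]'|head -2;python3 -m crank '[0,0,0,-5,53,0,0.8, 0,0,0,-2,25,0,0.8, 0,0,-0.187,0,0,0,0.8, 0,0,-0.187,0,0,0,0.8, 0,0,-0.187,0,0,0,0.8]'|head -3;python3 -m crank '[0,0,-0.187,0,0,0,0.8, 0,0,-0.187,0,0,0,0.8, 0,0,-0.187,0,0,0,0.8, 0,0,-0.187,0,0,0,0.8, 0,0,-0.087,0,0,0,0.8]'; python3 -m crank '[0,0,0,0,0,50,0.8, 0,0,0,0,0,50,0.8, 0,0,0,0,0,0,0.8, 0,0,0,0,0,0,0.8]'
python3 - <<'E'
from h import *
t,r=tool(); m=eyes.camera_model("wrist"); im=eyes.snapshot("wrist"); cv2.imwrite("pics/w10.png",im); print(t,get_obs()["orientation"])
for tt,z in [("cover_grip",.09),("control_box",0)]:
    for d in spotter.place_of("wrist",tt)[:2]:
        w=ray("wrist",d["location"],z,m); print(tt,round(d["p"],2),np.round(d["location"],1),np.round(w,4),np.round(r.inv().apply(w-t)*1000,1))
for d in spotter.outline_of("wrist","cover_grip")[:1]: print(d["rect"])
E
```

```text
clock: 17.6
tool_pos: [0.4831, -0.2118, 0.2786]
clock: 18.23
tool_pos: [0.5076, 0.0548, 0.2784]
clock: 18.85
tool_pos: [0.5146, 0.1311, 0.278]
orientation: [180.0, -0.2, -147.4]
clock: 19.48
tool_pos: [0.5146, 0.131, 0.2781]
orientation: [179.9, -0.1, -99.7]
force: [-0.6, -0.5, 0.1]
opening: 0.0702
gripper_force: 0.0
clock: 19.98
tool_pos: [0.5161, 0.1314, 0.1809]
orientation: [-179.9, -0.0, -99.9]
force: [-0.4, 0.4, 0.7]
opening: 0.0699
gripper_force: 0.0
[0.51608142 0.13137862 0.18087663] [-1.79880178e+02  5.41165307e-02 -9.99471984e+01]
cover_grip 0.57 [258.8 178.7] [0.512  0.1317 0.09  ] [ 0.3  4.1 90.9]
cover_grip 0.2 [339.9 167.9] [0.4403 0.1342 0.09  ] [10.3 75.3 90.8]
control_box 0.6 [262.  200.8] [0.5164 0.1852 0.    ] [-53.1   9.2 180.8]
[212.2, 112.8, 95.3, 104.2]
```

```bash
python3 -m crank '[0,0,0,0,4,50,0.8, 0,0,0,0,0,50,0.8, 0,0,0,0,0,30,0.8, 0,0,0,0,0,13,0.8, 0,0,0,0,0,0,0.8]'; python3 -m crank '[0,0,0,0,0,0,0, 0,0,0,0,0,0,0, 0,0,0,0,0,0,0, 0,0,0,0,0,0,0, 0,0,0,0,0,0,0]'
```

```text
clock: 20.8
tool_pos: [0.5116, 0.132, 0.0369]
orientation: [-180.0, -0.0, -100.0]
force: [0.5, 1.4, 0.7]
opening: 0.0699
gripper_force: 0.0
clock: 21.42
tool_pos: [0.5109, 0.1319, 0.0369]
orientation: [180.0, -0.0, -100.0]
force: [-4.0, 0.9, 5.2]
opening: 0.0356
gripper_force: 30.0
```

```bash
python3 -m crank '[0,0,0,-10,0,0,0, 0,0,0,-22,0,0,0, 0,0,0,-25,0,0,0, 0,0,0,-25,0,0,0, 0,0,0,-10,0,0,0]'; python3 -m crank '[0,0,0,-5,0,0,0, 0,0,0,-3,0,0,0, 0,0,0,0,0,0,0, 0,0,0,0,0,0,0]'
```

```text
clock: 22.05
tool_pos: [0.5274, 0.2239, 0.0369]
orientation: [-180.0, -0.0, -99.9]
force: [-2.2, -1.8, 6.5]
opening: 0.0357
gripper_force: 30.0
clock: 22.55
tool_pos: [0.5288, 0.2313, 0.0369]
orientation: [-180.0, 0.1, -100.0]
force: [-3.3, 2.0, 5.0]
opening: 0.0355
gripper_force: 30.0
```

```bash
python3 -m crank '[0,0,0,-2,0,0,0, 0,0,0,-2,0,0,0, 0,0,0,0,0,0,0, 0,0,0,0,0,0,0]'; python3 -m crank '[0,0,0,-2,0,0,0, 0,0,0,0,0,0,0]'
```

```text
clock: 23.05
tool_pos: [0.5294, 0.2346, 0.0369]
orientation: [-180.0, 0.0, -100.0]
force: [-1.7, -0.4, 5.0]
opening: 0.0358
gripper_force: 30.0
clock: 23.3
tool_pos: [0.5295, 0.2356, 0.0369]
orientation: [180.0, -0.1, -100.0]
force: [-1.8, -3.9, 6.9]
opening: 0.0358
gripper_force: 30.0
```

```bash
python3 -m crank '[0,0,0,1,0,0,0.8, 0,0,0,0,0,0,0.8, 0,0,0,0,0,0,0.8, 0,0,0,0,0,0,0.8, 0,0,0,0,0,-30,0.8]'; python3 -m crank '[0,0,0,0,0,-50,0, 0,0,0,55,9,-20,0, 0,0,0,58,10,0,0, 0,0,0,0,0,0,0, 0,0,0,0,0,0,0]'
python3 - <<'E'
from h import *
t,r=tool(); m=eyes.camera_model("wrist"); im=eyes.snapshot("wrist"); cv2.imwrite("pics/w11.png",im); print(t,get_obs()["orientation"],get_obs()["opening"])
for tt,z in [("zero_button_top",.038),("small_button",.036),("cover_grip",.09)]:
    for d in spotter.place_of("wrist",tt)[:2]:
        w=ray("wrist",d["location"],z,m); print(tt,round(d["p"],2),np.round(d["location"],1),np.round(w,4),np.round(r.inv().apply(w-t)*1000,1))
    for d in spotter.outline_of("wrist",tt)[:1]: print(d["rect"])
cv2.imwrite("pics/v11.png",np.hstack([im[80:290,150:350],cv2.imread('pics/w10.png')[80:290,150:350]]).repeat(2,0).repeat(2,1))
E
```

```text
clock: 23.92
tool_pos: [0.5279, 0.2343, 0.0647]
orientation: [179.8, -0.2, -100.0]
force: [0.1, 0.2, 0.1]
opening: 0.0695
gripper_force: 0.0
clock: 24.55
tool_pos: [0.4915, 0.1274, 0.137]
orientation: [-179.9, 0.0, -100.0]
force: [-0.1, 0.6, 0.2]
opening: 0.026
gripper_force: 0.0
[0.49154859 0.12735345 0.13700258] [-1.79969457e+02  2.44556170e-02 -9.99650293e+01] 0.02153164818432455
zero_button_top 0.9 [254.7 181.3] [0.4919 0.1319 0.038 ] [-4.5  0.5 99. ]
[239.9, 158.9, 32.9, 37.5]Traceback (most recent call last):
  File "<stdin>", line 4, in <module>
ValueError: it knows: bottle, control_box, cover_grip, master_ring, mid_clamp, plate_top, plug, ring, stage, zero_button_top
```

```bash
python3 -m crank '[0,0,0,-4,0.5,0,0, 0,0,0,0,0,40,0, 0,0,0,0,0,40,0, 0,0,0,0,0,25,0, 0,0,0,0,0,0,0]'; python3 -m crank '[0,0,0,0,0,4,0, 0,0,0,0,0,0,0]'; python3 -m crank '[0,0,0,0,0,4,0, 0,0,0,0,0,0,0]'
```

```text
clock: 25.32
tool_pos: [0.4901, 0.131, 0.0296]
orientation: [179.8, -0.2, -99.9]
force: [0.5, 0.3, 0.2]
opening: 0.0004
gripper_force: 0.0
clock: 25.58
tool_pos: [0.4919, 0.1319, 0.0284]
orientation: [-179.9, 0.1, -100.0]
force: [0.0, 0.1, 0.6]
opening: -0.0002
gripper_force: 0.0
clock: 25.82
tool_pos: [0.4914, 0.1314, 0.0237]
orientation: [-180.0, 0.0, -100.0]
force: [0.3, 0.1, 0.5]
opening: 0.0001
gripper_force: 0.0
```

```bash
python3 -c "
import cv2
im=cv2.imread('pics/w11.png'); cv2.imwrite('pics/v11.png',cv2.resize(im[60:290,130:370],None,fx=2.4,fy=2.4))"
```

```text
(no output)
```

View pics/v11.png

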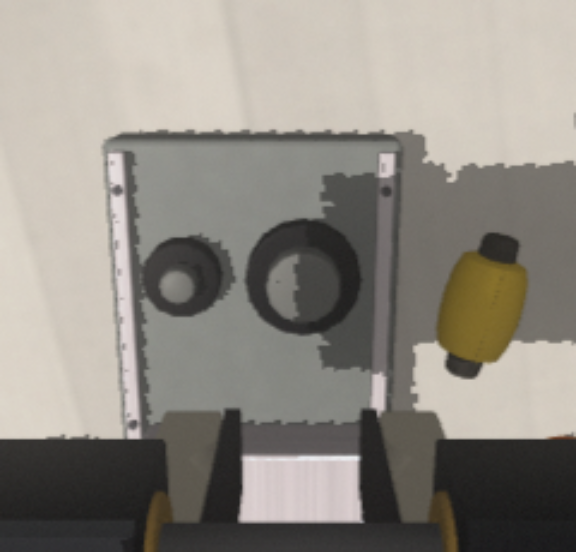

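Larger button top at about (256,179) full frame, small one at (205,178), cover clear of both. I continue down carefully.

```bash
python3 -m crank '[0,0,0,0,0,3,0, 0,0,0,0,0,0,0]'; python3 -m crank '[0,0,0,0,0,3,0, 0,0,0,0,0,0,0]'; python3 -m crank '[0,0,0,0,0,3,0, 0,0,0,0,0,0,0]'
```

```text
clock: 26.08
tool_pos: [0.4912, 0.1312, 0.0204]
orientation: [180.0, -0.0, -100.0]
force: [-0.8, -0.5, 1.0]
opening: 0.0002
gripper_force: 0.0
clock: 26.32
tool_pos: [0.4916, 0.1314, 0.0175]
orientation: [-180.0, 0.0, -100.0]
force: [0.3, 1.2, 2.5]
opening: 0.0005
gripper_force: 0.9
clock: 26.58
tool_pos: [0.4916, 0.1315, 0.0146]
orientation: [-180.0, 0.0, -100.0]
force: [-0.5, 0.3, 3.8]
opening: 0.0005
gripper_force: 1.7
```

```bash
python3 -m crank '[0,0,0,0,0,1.5,0, 0,0,0,0,0,0,0]'; python3 -m crank '[0,0,0,0,0,1.5,0, 0,0,0,0,0,0,0]'; python3 -m crank '[0,0,0,0,0,1.5,0, 0,0,0,0,0,0,0]'
```

```text
clock: 26.82
tool_pos: [0.4916, 0.1315, 0.0132]
orientation: [-180.0, 0.0, -100.0]
force: [0.1, -0.0, 4.3]
opening: 0.0009
gripper_force: 2.1
clock: 27.08
tool_pos: [0.4916, 0.1315, 0.0122]
orientation: [-180.0, 0.0, -99.9]
force: [-1.7, -0.7, 10.6]
opening: 0.0003
gripper_force: 5.4
clock: 27.32
tool_pos: [0.4917, 0.1316, 0.0119]
orientation: [-179.9, 0.0, -99.9]
force: [-7.1, -0.8, 24.8]
opening: 0.0005
gripper_force: 12.5
```

The force jump shows the button bottomed. I retract, return to the tab and grip it.

```bash
python3 -m crank '[0,0,0,0,0,-30,0, 0,0,0,0,0,-60,0.4, 0,0,0,0,0,-30,0.8, 0,0,0,-55,-10,0,0.8, 0,0,0,-54,-9,0,0.8]'; python3 -m crank '[0,0,0,0,0,0,0.8, 0,0,0,0,0,0,0.8]'
python3 - <<'E'
from h import *
t,r=tool(); m=eyes.camera_model("wrist"); im=eyes.snapshot("wrist"); cv2.imwrite("pics/w12.png",im); print(t,get_obs()["opening"])
for d in spotter.place_of("wrist","cover_grip")[:2]:
    w=ray("wrist",d["location"],.09,m); print(round(d["p"],2),np.round(w,4),np.round(r.inv().apply(w-t)*1000,1))
E
```

```text
clock: 27.95
tool_pos: [0.5293, 0.2364, 0.1306]
orientation: [-180.0, 0.1, -100.0]
force: [1.0, 0.4, 0.3]
opening: 0.0349
gripper_force: 0.0
clock: 28.2
tool_pos: [0.5281, 0.2351, 0.129]
orientation: [179.9, -0.1, -100.0]
force: [0.2, -0.3, 0.3]
opening: 0.055
gripper_force: 0.0
[0.52808838 0.23511612 0.12899551] 0.05887737742863675
0.69 [0.5283 0.2342 0.09  ] [ 0.8 -0.5 39. ]
```

Aligned within 1 mm. I descend, grip and slide shut: 105 mm, then small steps to the stop.

```bash
python3 -m crank '[0,0,0,0,0,0,0.8, 0,0,0,0,0,40,0.8, 0,0,0,0,0,40,0.8, 0,0,0,0,0,12,0.8, 0,0,0,0,0,0,0.8]'; python3 -m crank '[0,0,0,0,0,0,0, 0,0,0,0,0,0,0, 0,0,0,0,0,0,0, 0,0,0,0,0,0,0, 0,0,0,0,0,0,0]'; python3 -m crank '[0,0,0,10,0,0,0, 0,0,0,22,0,0,0, 0,0,0,25,0,0,0, 0,0,0,25,0,0,0, 0,0,0,15,0,0,0]';  python3 -m crank '[0,0,0,5,0,0,0, 0,0,0,2,0,0,0, 0,0,0,0,0,0,0]'
```

```text
clock: 28.92
tool_pos: [0.529, 0.235, 0.0381]
orientation: [180.0, -0.1, -100.0]
force: [-0.5, 0.1, 0.2]
opening: 0.0702
gripper_force: 0.0
clock: 29.55
tool_pos: [0.5295, 0.2355, 0.0385]
orientation: [-179.9, 0.0, -100.0]
force: [1.9, -1.0, 1.6]
opening: 0.0356
gripper_force: 30.0
clock: 30.18
tool_pos: [0.512, 0.1381, 0.0385]
orientation: [-180.0, 0.0, -100.0]
force: [0.8, 1.1, 5.8]
opening: 0.0356
gripper_force: 30.0
clock: 30.55
tool_pos: [0.5108, 0.1319, 0.0385]
orientation: [-180.0, -0.0, -100.0]
force: [-0.3, -1.3, 6.6]
opening: 0.0359
gripper_force: 30.0
```

```bash
python3 -m crank '[0,0,0,2,0,0,0, 0,0,0,0,0,0,0]'; python3 -m crank '[0,0,0,2,0,0,0, 0,0,0,0,0,0,0]';  python3 -m crank '[0,0,0,2,0,0,0, 0,0,0,0,0,0,0]'
```

```text
clock: 30.8
tool_pos: [0.5107, 0.1311, 0.0384]
orientation: [-180.0, 0.1, -100.0]
force: [-0.9, 4.1, 7.1]
opening: 0.0358
gripper_force: 30.0
clock: 31.05
tool_pos: [0.5108, 0.1311, 0.0385]
orientation: [-179.9, 0.2, -100.0]
force: [-3.1, 12.1, 5.1]
opening: 0.0356
gripper_force: 30.0
clock: 31.3
tool_pos: [0.5109, 0.131, 0.0385]
orientation: [-179.9, 0.4, -100.0]
force: [-4.5, 21.6, 3.5]
opening: 0.0355
gripper_force: 30.0
```

The cover is at its shut stop, and the 106 mm of travel from there confirms it had been fully open. I relieve the load, release, lift and check.

```bash
python3 -m crank '[0,0,0,-5,0,0,0, 0,0,0,0,0,0,0.8, 0,0,0,0,0,0,0.8, 0,0,0,0,0,0,0.8, 0,0,0,0,0,0,0.8]'; python3 -m crank '[0,0,0,0,0,-20,0.8, 0,0,0,0,0,-50,0.8, 0,0,0,0,0,-60,0.8, 0,0,0,0,0,0,0.8, 0,0,0,0,0,0,0.8]'
python3 - <<'E'
from h import *
t,r=tool(); m=eyes.camera_model("wrist"); eyes.snapshot("wrist"); eyes.snapshot("side"); eyes.snapshot("scene")
for d in spotter.place_of("wrist","cover_grip")[:1]: print("tab",np.round(ray("wrist",d["location"],.09,m),4))
for c in ["side","scene"]:
    for tt,z in [("master_ring",.022),("plate_top",.022)]:
        for d in spotter.place_of(c,tt)[:7]:
            w=ray(c,d["location"],z)
            if w[1]<-.1: print(c,tt,round(d["p"],2),np.round(w,3))
E
```

```text
clock: 31.92
tool_pos: [0.5105, 0.1316, 0.0378]
orientation: [180.0, -0.0, -100.0]
force: [0.3, 0.3, -0.2]
opening: 0.0676
gripper_force: 0.0
clock: 32.55
tool_pos: [0.5104, 0.1319, 0.1679]
orientation: [180.0, 0.0, -100.0]
force: [-0.1, 0.3, -1.2]
opening: 0.0698
gripper_force: 0.0
tab [0.5127 0.1324 0.09  ]
side master_ring 0.66 [ 0.481 -0.294  0.022]
side plate_top 0.6 [ 0.469 -0.292  0.022]
```

```bash
python3 -c "
from plant import ctrl
print(ctrl.close_job())"
```

```text
the job is handed in; nothing more can be done
None
```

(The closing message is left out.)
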